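# Tap the blue manifold block down onto its parallels

## Task

The blue manifold block is sitting too high in the bench vise. Take the white nylon bar and, with its lower end, tap or press the block down until it is fully home and pinches both steel parallels beneath it; then stand the bar upright on the bench again and let it go. Do not push the block with the gripper.

Things in the scene. Friction and masses are not known exactly. Their poses are not given: they have to be found in the camera images.
- bar: Plain white nylon tapping bar, a round cylinder 32 mm in diameter and 120 mm tall, about 0.11 kg, standing on the bench to the robot's left of the vise. Origin at the centre of its lower end, z up along the bar. A steel drift, a blue-ended air cylinder and a yellow bottle, 100 to 110 mm tall, stand near it: bystanders.
- block: Blue block, 60 x 60 x 45 mm tall, in the vise jaws; origin at its underside's centre, z up. Slides only straight down: starts 8 to 16 mm too high; seated with its underside 47 mm (top face 92 mm) above the bench. Moves at a steady push of about 8 N (more if fast), stays where left, stops firmly on the parallels; 15 to 25 N there pinches them. It is the highest part of the vise.
- parallel_a: Loose bright steel bar 10 mm thick, 110 mm long (its y), 22 mm high, standing under the block near the jaw on the block's -x side; origin at its underside's centre. Not to be handled. It stands on the bed, 25 mm above the bench, of a grey vise (250 mm long in x, 120 mm wide); the dark jaws, 100 mm wide, tops 75 mm above the bench, hold the block at its -x and +x faces.
- parallel_b: The same kind of parallel, near the jaw on the block's +x side. It need not be handled.
There are look-alikes about, which are no part of the job. What is shaped like the bar but orange or red is not meant.

How it is judged (in metres and radians):
On the way:
1. the nylon bar presses the block fully down onto both parallels (height (world z) of block below 0.049 m and contact force between bar and block above 2 N and contact force between block and parallel_a above 0.5 N and contact force between block and parallel_b above 0.5 N), for 0.1 s.
At the end, for the whole second after the job is handed in: The block's underside is within 2 mm of its seat height, 47 mm above the bench, and it pinches both parallels (more than 0.5 N on each); the nylon bar stands upright (within 10 degrees) on the bench (within 5 mm), released and at rest (height (world z) of block below 0.049 m and contact force between block and parallel_a above 0.5 N and contact force between block and parallel_b above 0.5 N and height (world z) of bar below 0.005 m and angle between bar's own z axis and vertical below 0.17 rad and linear speed of bar below 0.02 m/s); the robot touches nothing.
It fails at once if the gripper's fingers push on the block (more than 3 N) (contact force between the fingers and block above 3 N).
It also fails if it takes over 48 s, if anything falls off the work surface, if the arm or the gripper's body presses on something with over 40 N, if the wrist force passes 120 N, or if a joint passes its speed limit or range.

## Robot

A 6-joint arm with a two-finger parallel gripper is mounted at the origin on the work surface. World frame = base frame: x ahead of the robot, y to its left, z up, the work surface at z = 0. Lengths are in mm, angles in rad, forces in N, time in s.
With the tool pointing down it reaches from about 350 to 975 mm from the base axis. Payload 7.1 kg.
Tool frame: the origin (TCP) lies midway between the tips of the shut fingers; the grasp point (between the pads) lies 19 mm behind it (ctrl.grasp_offset is the distance from the TCP to the grasp point, in mm); z points along the fingers, y is the line along which they close (so a half turn about z gives the same grasp; the last joint's range is limited). The gripper opens to 88 mm and grips with 3 to 60 N. Pads are 20 mm wide; open, the fingers measure 115 mm over their backs; the gripper's body (75 mm by 178 mm) begins 61 mm behind the grasp point.
Start: joints at [-0.019, 0.423, 1.63, -0, 1.089, -0.019], TCP at [624.984, 0.026, 222.675] pointing down, gripper open.
Joint ranges: [-3, 3], [-0.9, 2.11], [0.09, 2.58], [-1.31, 4.45], [0.11, 2.69], [-2.54, 2.54]. Speed limits (rad/s): [2.39, 2.39, 3.01, 3.14, 3.14, 3.14].

## Interface

Orientations are given as a rotation vector (axis times angle).
In Python, from workcell import sensors, viewer, ctrl gives the robot as it stands. The module is installed in compiled form; this text tells all that it offers.
- The arm moves only by the shell command python3 -m handwheel 'ROWS'. ROWS is JSON, a list of rows, each a list of 7 numbers: the shift along the tool's x, y, z in mm, then the turn, a rotation vector about the tool's x, y, z in rad, then the closure, from 0 (fully open) to 1 (shut). In form: [[x, y, z, rx, ry, rz, jaw], ...]. A call has 1 to 10 rows; each row shifts and turns the commanded pose from where the row before left it, along the tool's axes as they then stand; what a row does not reach is not made up. A row lasts 1/8 s, in which the tool goes at most 62.5 mm and 10.7 degrees, less where a joint would pass 70% of its speed; a pose out of reach is approached as far as the arm can. A call is refused whole if a number of a shift passes 62.5 or a number of a turn 0.188, either way. A call with a gripper value outside its range is refused whole. The fingers move at their own pace and stop on an object; the grip force is fixed at half the most. Time passes only in rows, so rows that do not move let the fingers close. It gives the time, the measured TCP pose, the force, the opening and the grip force at its end, in the units of the state.
- sensors.get_obs(): the state, without advancing time (a new reading comes with each control period).
- viewer.get_image(name): name is "scene" or "side" or "wrist"; returns a dict with "frame" (384x512x3 uint8, blue, green, red), "fov_y" (degrees; the focal length in pixels is half the picture's height over the tangent of half this angle, whatever the lens; pixels are square), "cx", "cy" (the principal point, pixels), "R" (3x3) and "t" (3): a world point X has camera coordinates R X + t. Camera axes: x right, y down, z forward; pixel columns grow to the right and rows downward; lengths in mm; the calibration is good to about 2 mm. A picture is of the moment at which its call begins. There is no depth.
- ctrl.close_job(): hands the job in; it is judged then, once.
The state is a dict: "t": time; "qpos": joint angles; "qvel": joint speeds; "joint_torque": joint torques, N m; "ee_pos": TCP position; "orientation": TCP orientation; "ft_force": force on the tool from outside, world axes, zero at the start; "moment": the same for the moment, N m; "width": finger opening in mm; "grasp_force": force on a finger pad.
Only numpy, scipy, OpenCV 4.12 (cv2) and the standard library are available. Lean on these libraries where they do the work, as an engineer would, in place of code of your own. Each camera call takes 0.05 s, during which the arm holds its last target. There are 200 camera calls.

## Working session

There is one attempt and no reset: what is moved stays moved. The work goes in short steps, Python scripts to look and compute and a shell command to move; the robot and the scene stay as the last step left them, time stands still between calls to the robot, and variables do not carry over. Pictures are saved under pics/ and viewed, at most 10 in all, crops included, and the job is handed in when it is done.

```bash
mkdir -p pics; cat > h.py <<'E'
import numpy as np, cv2
from workcell import sensors, viewer, ctrl
def cam(n):
    d=viewer.get_image(n); d['f']=d['frame'].shape[0]/2/np.tan(np.radians(d['fov_y']/2))
    d['R']=np.array(d['R']);d['t']=np.array(d['t']); return d
def ray(d,u,v):
    r=d['R'].T@np.array([(u-d['cx'])/d['f'],(v-d['cy'])/d['f'],1]); return -d['R'].T@d['t'], r
def onz(d,u,v,z):
    c,r=ray(d,u,v); return c+r*(z-c[2])/r[2]
def proj(d,X):
    p=d['R']@np.array(X,float)+d['t']; return d['f']*p[:2]/p[2]+[d['cx'],d['cy']]
E
python3 - <<'E'
from h import *
import pickle
D={n:cam(n) for n in('scene','side','wrist')}
pickle.dump(D,open('d0.pkl','wb'))
cv2.imwrite('pics/a.png',np.hstack([D['scene']['frame'],D['side']['frame']])[:, :] if 0 else cv2.resize(np.vstack([D['scene']['frame'],D['side']['frame']]),(512,768))[:384])
for n in D:
    cv2.imwrite(f'pics/{n}0.png',D[n]['frame']); print(n,D[n]['fov_y'],D[n]['cx'],D[n]['cy'],-D[n]['R'].T@D[n]['t'],D[n]['R'][2])
o=sensors.get_obs();print(o)
E
```

```text
scene 55.14998162761027 253.94035543045086 188.6679519387361 [1088.28061068  139.14840918  494.96468769] [-0.81500963 -0.05725896 -0.57661141]
side 47.67063226569007 254.32058782774442 194.26508662296516 [484.42440999 699.5267301  457.80882578] [ 0.03390947 -0.84647844 -0.53134208]
wrist 71.33504030026009 256.36189536321723 190.71122929908614 [624.56164152  79.35952072 382.67430491] [-0.001934   -0.28985975 -0.95706718]
{'t': 0.15, 'qpos': array([-1.90024866e-02,  4.23653844e-01,  1.63048920e+00, -1.70083147e-05,
        1.08860266e+00, -1.89856580e-02]), 'qvel': array([ 6.10411587e-04, -1.68035506e-03, -1.11625982e-05,  1.56692101e-03,
       -1.69604402e-04,  1.32585440e-04]), 'joint_torque': array([ 9.52650989e-04, -5.44981134e+01, -2.73919362e+01,  6.45430083e-02,
        2.04369903e-02, -3.19723256e-05]), 'ee_pos': array([6.24577586e+02, 2.75260182e-02, 2.22097349e+02]), 'orientation': array([-2.22087122e+00, -2.22085138e+00,  1.27287593e-03]), 'ft_force': array([-0.47755305, -0.4684471 , -0.94944256]), 'moment': array([ 0.00798965,  0.045214  , -0.01113942]), 'grasp_force': 0.0, 'width': 87.8814094148463}
```

View pics/scene0.png

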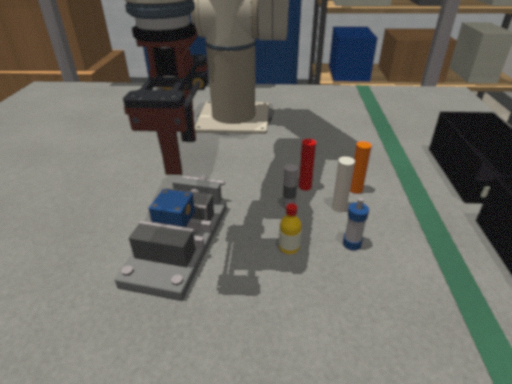

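View pics/side0.png

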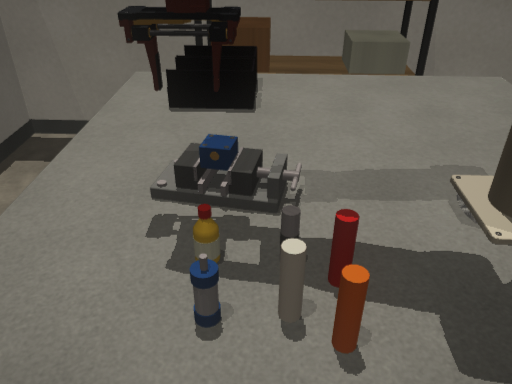

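The scene view shows the white bar's top at about (346,160), with orange at (362,145), red at (308,142) and the blue block at (173,207). In the side view the white top is at (293,247) and the block at (219,150).

```bash
cat > m.py <<'E'
from h import *
import pickle
D=pickle.load(open('d0.pkl','rb'))
s,q=D['scene'],D['side']
def top(d,u0,u1,v0,v1,f,z):
    h=cv2.cvtColor(d['frame'],cv2.COLOR_BGR2HSV).astype(int); m=np.zeros(h.shape[:2],np.uint8)
    m[v0:v1,u0:u1]=f(h[v0:v1,u0:u1]); n,l,st,c=cv2.connectedComponentsWithStats(m)
    i=1+st[1:,4].argmax(); return st[i]
# white bar: edges
for n,d,b in(('scene',s,(330,358,150,215)),('side',q,(272,312,236,328))):
    f=d['frame'];h=cv2.cvtColor(f,cv2.COLOR_BGR2HSV)
    print(n,[ (v,h[v,b[0]:b[1]:3,1].tolist(),h[v,b[0]:b[1]:3,2].tolist()) for v in range(b[2],b[3],12)])
for n,d,pts in(('scene',s,dict(white=(346,160,120),orange=(362,145,120),red=(309,142,120),drift=(291,168,105),yel=(291,209,105),cyl=(359,204,105),blk=(177,197,104))),
 ('side',q,dict(white=(293,247,120),orange=(355,273,120),red=(346,216,120),drift=(291,210,105),yel=(205,210,105),cyl=(204,257,105),blk=(219,144,104)))):
    for k,(u,v,z) in pts.items(): print(n,k,onz(d,u,v,z).round())
big=[cv2.resize(s['frame'][120:310,100:400],(600,380),interpolation=2),cv2.resize(q['frame'][130:230,140:340],(600,300),interpolation=2)]
cv2.imwrite('pics/b.png',cv2.resize(np.vstack(big),None,fx=.88,fy=.88))
E
python3 m.py
```

```text
scene [(150, [17, 11, 17, 17, 15, 20, 17, 17, 58, 226], [90, 93, 91, 90, 86, 89, 92, 92, 92, 116]), (162, [17, 17, 16, 29, 26, 23, 22, 26, 54, 211], [150, 147, 144, 149, 210, 218, 218, 217, 160, 121]), (174, [16, 19, 21, 30, 29, 33, 35, 52, 217, 234], [148, 146, 124, 111, 114, 109, 103, 103, 115, 119]), (186, [16, 14, 30, 34, 34, 33, 35, 159, 225, 233], [147, 142, 112, 111, 111, 107, 102, 114, 119, 115]), (198, [14, 22, 29, 37, 33, 30, 16, 14, 19, 14], [128, 117, 113, 109, 108, 101, 124, 149, 148, 151]), (210, [16, 20, 28, 30, 32, 21, 66, 162, 172, 155], [145, 130, 117, 111, 104, 95, 81, 123, 135, 132])]
side [(236, [30, 30, 30, 25, 31, 32, 27, 28, 26, 27, 26, 29, 26, 28], [68, 69, 67, 31, 41, 55, 57, 55, 39, 94, 128, 125, 126, 126]), (248, [27, 28, 27, 47, 33, 33, 33, 33, 33, 33, 32, 39, 30, 30], [65, 64, 67, 97, 200, 200, 200, 199, 200, 200, 200, 184, 67, 67]), (260, [27, 27, 31, 47, 47, 46, 48, 45, 51, 48, 50, 46, 30, 27], [65, 66, 66, 71, 76, 78, 80, 79, 80, 79, 77, 67, 68, 67]), (272, [27, 30, 30, 50, 46, 46, 48, 45, 48, 48, 47, 31, 27, 31], [66, 67, 69, 72, 77, 78, 80, 80, 80, 
[... 216 characters left out ...]
21, 103, 75, 78, 79, 79, 79, 78, 75, 87, 119, 119, 123]), (308, [25, 28, 41, 47, 45, 45, 48, 45, 50, 48, 27, 28, 27, 32], [124, 120, 80, 76, 79, 80, 80, 79, 77, 74, 103, 102, 104, 104]), (320, [27, 29, 27, 30, 46, 45, 48, 49, 41, 28, 25, 27, 27, 28], [124, 124, 121, 69, 78, 79, 80, 78, 74, 72, 70, 121, 122, 120])]
scene white [451. 278. 120.]
scene orange [388. 320. 120.]
scene red [379. 209. 120.]
scene drift [462. 170. 105.]
scene yel [594. 167. 105.]
scene cyl [574. 285. 105.]
scene blk [568. -36. 104.]
side white [453. 281. 120.]
side orange [385. 324. 120.]
side red [379. 211. 120.]
side drift [452. 178. 105.]
side yel [576. 184. 105.]
side cyl [563. 287. 105.]
side blk [581. -38. 104.]
```

View pics/wrist0.png

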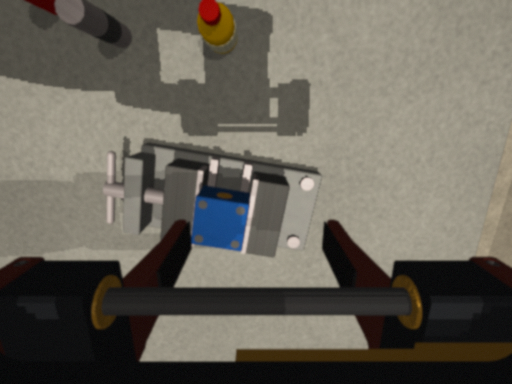

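The wrist view shows the block's top centred near (221,218), slightly rotated. Next I'll refine the bar and block positions.

```bash
cat > m2.py <<'E'
from h import *
import pickle
D=pickle.load(open('d0.pkl','rb'))
s,q,w=D['scene'],D['side'],D['wrist']
def mask(d,lo,hi,box):
    h=cv2.inRange(cv2.cvtColor(d['frame'],cv2.COLOR_BGR2HSV),lo,hi);u0,u1,v0,v1=box
    m=np.zeros_like(h);m[v0:v1,u0:u1]=h[v0:v1,u0:u1];n,l,st,c=cv2.connectedComponentsWithStats(m)
    i=1+st[1:,4].argmax();return (l==i).astype(np.uint8),st[i],c[i]
for n,d,b in(('scene',s,(330,358,150,172)),('side',q,(272,312,236,260))):
    m,st,c=mask(d,(0,0,175),(180,90,255),b);print(n,st,c,onz(d,*c,120).round(1))
for n,d,b in(('wrist',w,(180,260,180,260)),('side',q,(190,250,130,175)),('scene',s,(140,205,180,230))):
    m,st,c=mask(d,(100,120,20),(125,255,255),b)
    cn=max(cv2.findContours(m,0,2)[0],key=cv2.contourArea);h=cv2.convexHull(cn);p=cv2.approxPolyDP(h,3,True)[:,0]
    print(n,st,c,p.tolist())
    if n=='wrist':
        r=cv2.minAreaRect(cn);print(r)
        for z in(100,104,108):
            P=[onz(d,*x,z)[:2] for x in cv2.boxPoints(r)];print(z,np.mean(P,0).round(1),[round(np.linalg.norm(P[i]-P[i-1]),1) for i in range(4)])
E
python3 m2.py
```

```text
scene [339 157  16   8  97] [346.27835052 160.35051546] [452.6 278.  120. ]
side [282 239  24  15 289] [293.44982699 245.90657439] [452.8 278.5 120. ]
wrist [ 190  185   59   66 2631] [219.62903839 218.42341315] [[248, 194], [239, 250], [190, 242], [196, 198], [204, 185]]
((219.4188995361328, 217.4864959716797), (52.60767364501953, 59.01923751831055), 9.462322235107422)
100 [581.8 -39.4] [np.float64(61.7), np.float64(72.6), np.float64(57.7), np.float64(73.2)]
104 [582.4 -37.7] [np.float64(60.9), np.float64(71.6), np.float64(56.9), np.float64(72.2)]
108 [583. -36.] [np.float64(60.0), np.float64(70.5), np.float64(56.0), np.float64(71.2)]
side [199 134  38  35 640] [218.540625  149.4109375] [[236, 137], [227, 168], [202, 165], [199, 147], [209, 134]]
scene [ 150  190   45   36 1043] [171.42473634 207.79769895] [[161, 193], [170, 190], [191, 194], [194, 212], [184, 225], [153, 220], [150, 207]]
```

```bash
python3 -m handwheel '[[40,-24.6,0,0,0,0,0],[40,-24.6,0,0,0,0,0],[40,-24.6,0,0,0,0,0],[40,-24.6,0,0,0,0,0],[40,-24.6,0,0,0,0,0],[40,-24.6,0,0,0,0,0],[40,-24.6,0,0,0,0,0],[0,0,0,0,0,0,0],[0,0,0,0,0,0,0]]'
```

```text
t: 1.27
ee_pos: [452.9, 279.8, 222.6]
orientation: [2.22, 2.222, -0.0]
ft_force: [-0.3, -0.3, 0.5]
width: 87.6
grasp_force: 0.0
```

```bash
python3 -m handwheel '[[-1.5,0,40,0,0,0,0],[0,0,40,0,0,0,0],[0,0,40,0,0,0,0],[0,0,20,0,0,0,0],[0,0,16.6,0,0,0,0],[0,0,0,0,0,0,0]]'; python3 -m handwheel '[[0,0,0,0,0,0,1],[0,0,0,0,0,0,1],[0,0,0,0,0,0,1],[0,0,0,0,0,0,1],[0,0,0,0,0,0,1],[0,0,0,0,0,0,1],[0,0,0,0,0,0,1],[0,0,0,0,0,0,1]]'
```

```text
t: 2.02
ee_pos: [452.7, 277.5, 65.2]
orientation: [-2.222, -2.22, 0.003]
ft_force: [-0.2, 0.3, 0.0]
width: 87.4
grasp_force: 0.0
t: 3.02
ee_pos: [452.8, 278.6, 66.1]
orientation: [-2.221, -2.221, -0.0]
ft_force: [0.3, 1.1, 0.5]
width: 31.8
grasp_force: 30.0
```

```bash
python3 -m handwheel '[[0,0,-30,0,0,0,1],[0,0,-40,0,0,0,1],[0,0,-40,0,0,0,1],[0,0,-40,0,0,0,1],[0,0,-10,0,0,0,1],[0,0,0,0,0,0,1]]'; python3 -m handwheel '[[-40,16,0,0,0,0,1],[-40,16,0,0,0,0,1],[-40,16,0,0,0,0,1],[-40,16,0,0,0,0,1],[-40,16,0,0,0,0,1],[-40,16,0,0,0,0,1],[-40,16,0,0,0,0,1],[-35,15,0,0,0,0,1],[0,0,0,0,0,0,1],[0,0,0,0,0,0,1]]'
cat > m3.py <<'E'
from h import *
D={n:cam(n) for n in('scene','side','wrist')}
I=[cv2.resize(D['scene']['frame'][90:290,80:280],(400,400)),cv2.resize(D['side']['frame'][30:230,120:320],(400,400))]
cv2.imwrite('pics/c.png',np.hstack(I))
cv2.imwrite('pics/cw.png',D['wrist']['frame'])
import pickle;pickle.dump(D,open('d1.pkl','wb'))
E
python3 m3.py
```

```text
t: 3.78
ee_pos: [452.6, 278.4, 225.7]
orientation: [2.221, 2.221, 0.0]
ft_force: [0.6, 0.2, -1.4]
width: 32.0
grasp_force: 30.0
t: 5.03
ee_pos: [578.5, -36.1, 224.2]
orientation: [-2.22, -2.219, 0.003]
ft_force: [0.4, -0.4, -1.8]
width: 31.5
grasp_force: 30.0
```

View pics/c.png

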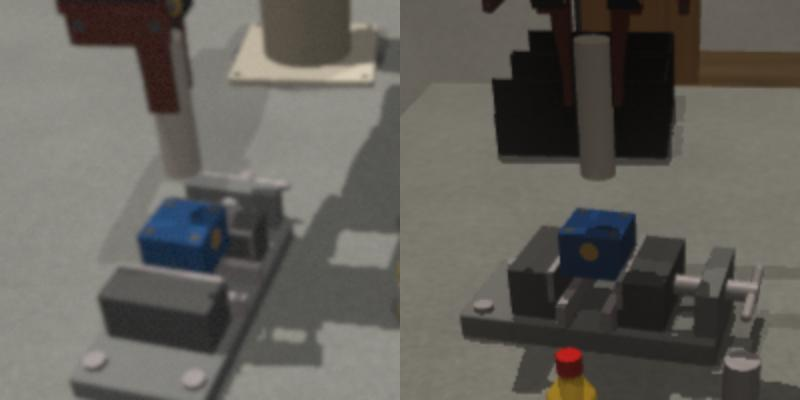

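View pics/cw.png

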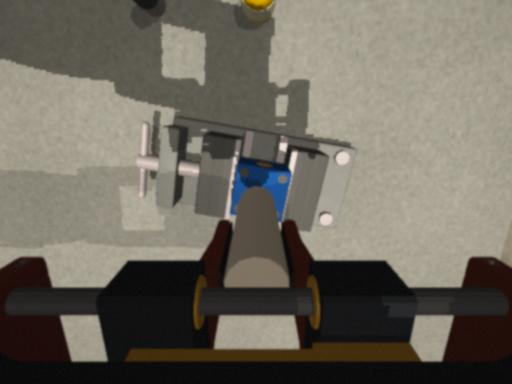

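The pictures show the bar held upright above the block, bottom end at (180,175) in the scene crop and (597,178) in the side crop. The block's top corners are readable in both.

```bash
cat > m4.py <<'E'
from h import *
import pickle
D=pickle.load(open('d1.pkl','rb'));s,q=D['scene'],D['side'];W=pickle.load(open('d0.pkl','rb'))['wrist']
def show(d,n):
  for z in(100,108):
    P=np.array([onz(d,*c,z)[:2] for c in n]);print(z,P.mean(0).round(1),[np.linalg.norm(P[i]-P[i-1]).round() for i in range(4)],P.round().tolist())
show(s,[(162.5,189.5),(193,194),(186,212),(150,208)])
show(q,[(209,134),(237.5,137),(235,150),(201,147)])
show(W,[(198,196),(248,194+2),(239,250),(190,242)])
for z in(104,):
  for d in(s,q): print(proj(d,[578,-38,104]),proj(d,[578.5,-36.1,158]))
I=[cv2.resize(s['frame'][180:240,140:220],(400,300),interpolation=cv2.INTER_CUBIC),cv2.resize(q['frame'][125:185,185:265],(400,300),interpolation=cv2.INTER_CUBIC)]
J=np.hstack([cv2.convertScaleAbs(i,alpha=1.8) for i in I]);cv2.imwrite('pics/d.png',J)
E
python3 m4.py
```

```text
100 [573.8 -42.5] [np.float64(57.0), np.float64(61.0), np.float64(53.0), np.float64(66.0)] [[541.0, -70.0], [552.0, -10.0], [605.0, -12.0], [597.0, -77.0]]
108 [584.2 -38.9] [np.float64(55.0), np.float64(60.0), np.float64(52.0), np.float64(64.0)] [[552.0, -66.0], [563.0, -7.0], [615.0, -9.0], [607.0, -73.0]]
100 [579.9 -56.5] [np.float64(60.0), np.float64(59.0), np.float64(57.0), np.float64(65.0)] [[607.0, -91.0], [549.0, -80.0], [549.0, -23.0], [614.0, -32.0]]
108 [577.7 -39.6] [np.float64(58.0), np.float64(57.0), np.float64(56.0), np.float64(64.0)] [[604.0, -74.0], [548.0, -63.0], [548.0, -7.0], [611.0, -16.0]]
100 [580.9 -43.4] [np.float64(58.0), np.float64(56.0), np.float64(68.0), np.float64(58.0)] [[559.0, -12.0], [615.0, -12.0], [603.0, -80.0], [546.0, -69.0]]
108 [582.1 -39.9] [np.float64(57.0), np.float64(54.0), np.float64(66.0), np.float64(57.0)] [[561.0, -10.0], [615.0, -10.0], [604.0, -75.0], [548.0, -65.0]]
[174.53326319 200.24774762] [171.25660944 174.87333224]
[220.44573106 144.11173771] [218.93059609 117.40809703]
```

View pics/d.png

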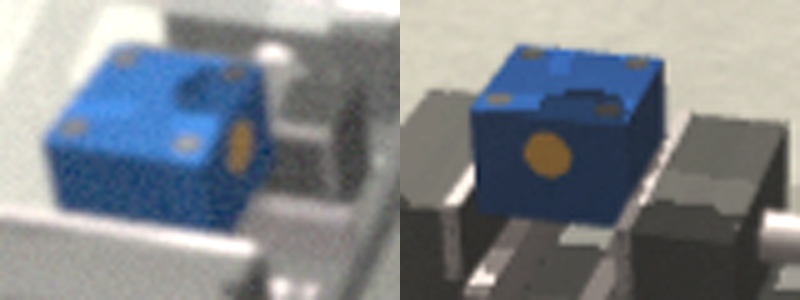

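The zoom shows clear top corners: scene (110,45), (268,62), (208,165), (45,140); side (115,45), (263,60), (230,124), (72,108).

```bash
cat >> m4.py <<'E'
print('---')
a=np.array([(110,45),(268,62),(208,165),(45,140)])/5+[140,180]; b=np.array([(115,45),(263,60),(230,124),(72,108)])/5+[185,125]
show(s,a);show(q,b)
b=b[[1,2,3,0]]
P=[np.c_[np.diag([d['f'],d['f'],1])@d['R'],np.diag([d['f'],d['f'],1])@d['t']] for d in(s,q)]
A=(a-[s['cx'],s['cy']]).T;B=(b-[q['cx'],q['cy']]).T
X=cv2.triangulatePoints(P[0],P[1],A.astype(float),B.astype(float));X=(X[:3]/X[3]).T;print(X.round(1),X.mean(0).round(1))
E
python3 m4.py | sed -n '/---/,$p'
```

```text
---
100 [573. -45.] [np.float64(58.0), np.float64(62.0), np.float64(61.0), np.float64(61.0)] [[539.0, -72.0], [547.0, -10.0], [608.0, -19.0], [597.0, -79.0]]
108 [583.4 -41.3] [np.float64(57.0), np.float64(61.0), np.float64(60.0), np.float64(60.0)] [[551.0, -67.0], [558.0, -7.0], [618.0, -16.0], [607.0, -75.0]]
100 [583. -57.] [np.float64(58.0), np.float64(61.0), np.float64(57.0), np.float64(61.0)] [[609.0, -91.0], [549.0, -80.0], [557.0, -23.0], [617.0, -34.0]]
108 [580.8 -40.1] [np.float64(57.0), np.float64(59.0), np.float64(56.0), np.float64(60.0)] [[606.0, -74.0], [548.0, -63.0], [555.0, -7.0], [614.0, -17.0]]
[[547.9 -68.3 105.7]
 [555.7  -8.2 106.9]
 [614.8 -17.2 107.1]
 [606.2 -75.  107.3]] [581.2 -42.2 106.7]
```

```bash
python3 -m handwheel '[[-5.3,1,15,0,0,0,1],[0,0,20,0,0,0,1],[0,0,10,0,0,0,1],[0,0,0,0,0,0,1]]'; python3 -m handwheel '[[0,0,2,0,0,0,1],[0,0,2,0,0,0,1],[0,0,2,0,0,0,1],[0,0,2,0,0,0,1],[0,0,2,0,0,0,1],[0,0,2,0,0,0,1],[0,0,0,0,0,0,1]]'
```

```text
t: 5.68
ee_pos: [580.1, -41.6, 180.0]
orientation: [-2.22, -2.221, 0.002]
ft_force: [0.1, 0.1, -1.9]
width: 31.8
grasp_force: 30.0
t: 6.55
ee_pos: [580.9, -41.8, 169.7]
orientation: [2.221, 2.221, 0.0]
ft_force: [-1.9, -0.0, 4.9]
width: 31.8
grasp_force: 30.0
```

```bash
python3 -m handwheel '[[0,0,1,0,0,0,1],[0,0,1,0,0,0,1],[0,0,1,0,0,0,1],[0,0,1,0,0,0,1],[0,0,1,0,0,0,1],[0,0,1,0,0,0,1],[0,0,1,0,0,0,1],[0,0,1,0,0,0,1]]';python3 -m handwheel '[[0,0,1,0,0,0,1],[0,0,1,0,0,0,1]]'; python3 -m handwheel '[[0,0,0.5,0,0,0,1],[0,0,0.5,0,0,0,1]]'
```

```text
t: 7.55
ee_pos: [581.0, -41.8, 161.9]
orientation: [2.221, 2.221, 0.001]
ft_force: [-1.8, -0.5, 6.9]
width: 31.5
grasp_force: 30.0
t: 7.8
ee_pos: [581.0, -41.8, 159.9]
orientation: [2.221, 2.221, 0.001]
ft_force: [-1.7, -0.3, 7.6]
width: 31.6
grasp_force: 30.0
t: 8.05
ee_pos: [581.0, -41.8, 158.9]
orientation: [2.221, 2.221, 0.001]
ft_force: [-2.3, 0.1, 7.3]
width: 31.7
grasp_force: 30.0
```

```bash
python3 -m handwheel '[[0,0,0.5,0,0,0,1],[0,0,0.5,0,0,0,1]]';python3 -m handwheel '[[0,0,0.4,0,0,0,1]]'; python3 -m handwheel '[[0,0,0.4,0,0,0,1]]'
```

```text
t: 8.3
ee_pos: [581.0, -41.8, 158.0]
orientation: [2.221, 2.221, 0.0]
ft_force: [-3.6, 0.0, 11.8]
width: 31.6
grasp_force: 30.0
t: 8.43
ee_pos: [581.0, -41.8, 158.0]
orientation: [2.221, 2.221, 0.001]
ft_force: [-4.6, 0.1, 14.4]
width: 31.6
grasp_force: 30.0
t: 8.55
ee_pos: [581.1, -41.8, 158.0]
orientation: [2.221, 2.221, 0.001]
ft_force: [-5.3, 1.0, 17.4]
width: 31.6
grasp_force: 30.0
```

```bash
python3 -m handwheel '[[0,0,0.5,0,0,0,1],[0,0,0.5,0,0,0,1],[0,0,0.5,0,0,0,1]]';python3 -m handwheel '[[0,0,0.5,0,0,0,1],[0,0,0.5,0,0,0,1],[0,0,0,0,0,0,1],[0,0,0,0,0,0,1]]'
```

```text
t: 8.93
ee_pos: [581.2, -41.8, 158.0]
orientation: [2.221, 2.221, 0.001]
ft_force: [-10.1, 0.6, 30.4]
width: 31.2
grasp_force: 30.0
t: 9.43
ee_pos: [581.3, -41.9, 157.9]
orientation: [2.22, 2.221, 0.002]
ft_force: [-11.8, 1.0, 35.1]
width: 31.8
grasp_force: 30.1
```

```bash
python3 -m handwheel '[[0,0,-2,0,0,0,1],[0,0,-4,0,0,0,1],[0,0,-20,0,0,0,1],[0,0,-30,0,0,0,1],[0,0,-16.3,0,0,0,1],[0,0,0,0,0,0,1]]'; python3 m3.py; python3 - <<'E'
from h import *
I=cv2.imread('pics/c.png');cv2.imwrite('pics/e.png',I)
E
```

```text
t: 10.18
ee_pos: [581.5, -41.8, 226.9]
orientation: [2.22, 2.22, 0.002]
ft_force: [0.4, 0.1, -2.1]
width: 31.9
grasp_force: 30.0
```

View pics/e.png

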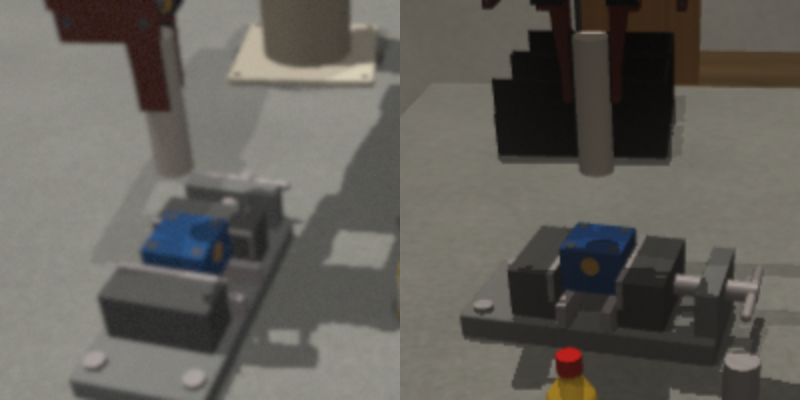

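The block is now well down (side crop top edge near y=225, was 208), and the bar is still held upright. Returning it.

```bash
python3 -m handwheel '[[40,-16,0,0,0,0,1],[40,-16,0,0,0,0,1],[40,-16,0,0,0,0,1],[40,-16,0,0,0,0,1],[40,-16,0,0,0,0,1],[40,-16,0,0,0,0,1],[40,-16,0,0,0,0,1],[40,-16,0,0,0,0,1],[0,0,0,0,0,0,1],[0,0,0,0,0,0,1]]'; python3 -m handwheel '[[0,0,40,0,0,0,1],[0,0,40,0,0,0,1],[0,0,40,0,0,0,1],[0,0,25,0,0,0,1],[0,0,10,0,0,0,1],[0,0,0,0,0,0,1]]'; python3 -m handwheel '[[0,0,1.5,0,0,0,1],[0,0,1,0,0,0,1],[0,0,1,0,0,0,1],[0,0,0,0,0,0,1]]'
```

```text
t: 11.58
ee_pos: [452.4, 277.7, 225.2]
orientation: [-2.221, -2.222, 0.003]
ft_force: [0.3, -0.0, -1.9]
width: 31.5
grasp_force: 30.0
t: 12.32
ee_pos: [452.9, 277.4, 70.8]
orientation: [-2.222, -2.22, 0.002]
ft_force: [-0.3, 0.6, -1.5]
width: 31.4
grasp_force: 30.0
t: 12.82
ee_pos: [452.8, 278.4, 67.8]
orientation: [2.221, 2.222, 0.001]
ft_force: [-0.2, -0.1, -1.0]
width: 31.7
grasp_force: 30.0
```

```bash
python3 -m handwheel '[[0,0,0.8,0,0,0,1],[0,0,0.8,0,0,0,1],[0,0,0,0,0,0,1]]'; python3 -m handwheel '[[0,0,0.4,0,0,0,1],[0,0,0,0,0,0,1]]'
```

```text
t: 13.2
ee_pos: [452.8, 278.3, 66.1]
orientation: [-2.221, -2.221, -0.0]
ft_force: [0.5, -0.7, 0.8]
width: 31.8
grasp_force: 30.0
t: 13.45
ee_pos: [452.8, 278.3, 66.0]
orientation: [-2.221, -2.221, -0.0]
ft_force: [-1.3, -1.5, 5.7]
width: 31.8
grasp_force: 30.0
```

On the bench; release and retreat straight up.

```bash
python3 -m handwheel '[[0,0,0,0,0,0,0.6],[0,0,0,0,0,0,0.3],[0,0,0,0,0,0,0],[0,0,0,0,0,0,0],[0,0,0,0,0,0,0],[0,0,0,0,0,0,0],[0,0,0,0,0,0,0]]'; python3 -m handwheel '[[0,0,-10,0,0,0,0],[0,0,-30,0,0,0,0],[0,0,-40,0,0,0,0],[0,0,-40,0,0,0,0],[0,0,-40,0,0,0,0],[0,0,0,0,0,0,0],[0,0,0,0,0,0,0]]'; python3 - <<'E'
from h import *
s,q=cam('scene'),cam('side')
cv2.imwrite('pics/f.png',np.hstack([cv2.resize(s['frame'][130:280,130:400],(400,222)),cv2.resize(q['frame'][120:360,140:400],(400,369))[:222]*0+cv2.resize(q['frame'][120:360,140:400],(400,222))]))
# block top corner region (blue bbox)
for d,b in((q,(190,250,130,185)),(s,(140,205,180,235))):
    m=cv2.inRange(cv2.cvtColor(d['frame'],cv2.COLOR_BGR2HSV),(100,120,20),(125,255,255))[b[2]:b[3],b[0]:b[1]]
    v=np.where(m.any(1))[0]; print('blue top row',v[0]+b[2])
    for z in(90,92,94,98): print(z,[proj(d,[x,y,z]).round(1).tolist() for x,y in((548,-68),(606,-75))])
E
```

```text
t: 14.32
ee_pos: [452.8, 278.2, 65.6]
orientation: [-2.221, -2.221, 0.0]
ft_force: [0.1, -0.4, 1.1]
width: 87.1
grasp_force: 0.0
t: 15.2
ee_pos: [452.4, 278.0, 225.4]
orientation: [-2.221, -2.221, 0.0]
ft_force: [-0.2, 0.1, -0.4]
width: 87.9
grasp_force: 0.0
blue top row 142
90 [[237.7, 144.3], [208.6, 142.1]]
92 [[237.7, 143.4], [208.5, 141.2]]
94 [[237.7, 142.4], [208.5, 140.3]]
98 [[237.6, 140.6], [208.4, 138.4]]
blue top row 197
90 [[163.5, 196.1], [150.8, 215.7]]
92 [[163.4, 195.2], [150.6, 214.9]]
94 [[163.2, 194.4], [150.4, 214.0]]
98 [[162.9, 192.6], [150.0, 212.2]]
```

View pics/f.png

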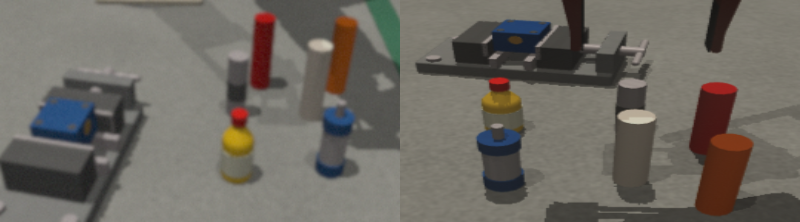

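The white bar stands upright and free at its original spot. The block's top rows (142 in the side view, 197 in the scene view) match a top height of about 92 mm, so it is seated.

```bash
python3 -c "
from workcell import ctrl;print(ctrl.close_job())"
```

```text
the job is handed in; nothing more can be done
None
```

I pressed the block home with the nylon bar (firm stop at about 92 mm top height, then about 35 N held), stood the bar back upright on the bench, released it, and handed the job in; the hand-in gave no verdict.

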